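# Deburr the bore of a rubber-mounted sleeve

### The arm

A 6-joint arm with a two-finger parallel gripper is mounted at the origin on the work surface. World frame = base frame: x ahead of the robot, y to its left, z up, the work surface at z = 0. Lengths are in m, angles in rad, forces in N, time in s.
With the tool pointing down it reaches from about 0.3 to 0.85 m from the base axis. Payload 5.4 kg.
Tool frame: the origin (TCP) lies between the finger pads; the fingertips stand 14 mm ahead of it and the grasp point (between the pads) lies 5 mm behind it; z points along the fingers, x is the direction in which the jaws open and shut, and the axes are right-handed (so a half turn about z gives the same grasp; the last joint's range is limited). The gripper opens to 85 mm and grips with 20 to 120 N. Pads are 22 mm wide; open, the fingers measure 114 mm over their backs; the gripper's body (76 mm by 85 mm) begins 54 mm behind the grasp point. The pads swing forward as they close: fully open they stand 13 mm farther back than shut.
Start: joints at [-1.491, 0.158, 1.597, -0, 1.386, -0.21], TCP at [0.164, -0.551, 0.245] pointing down, gripper open.
Joint ranges: [-2.91, 2.91], [-0.94, 2.29], [0.18, 2.7], [-1.29, 4.43], [0.17, 2.64], [-3, 3]. Speed limits (rad/s): [2.57, 2.57, 3.14, 3.14, 3.14, 3.14].

### API

Orientations are given as a unit quaternion [x, y, z, w].
In Python, from bench import ctrl gives the robot as it stands.
- The arm moves only by the tool play_rows, never from a script. Its argument "commands" is a list of rows, each a list of 7 numbers: the shift along the world's x, y, z in cm, then the turn, a rotation vector about the world's x, y, z in degrees, then the closure, from -1 (fully open) to 1 (shut). In form: [[dx, dy, dz, ax, ay, az, gripper], ...]. A call has 1 to 12 rows; each row shifts and turns the pose as measured when the row begins; what a row does not reach is not made up. A row lasts 1/10 s, in which the tool goes at most 50 mm and 8.59 degrees, less where a joint would pass 70% of its speed; a pose out of reach is approached as far as the arm can. A call is refused whole if a number of a shift passes 5 or a number of a turn 8.59, either way. A call with a gripper value outside its range is refused whole. The fingers move at their own pace and stop on an object; the grip force is fixed at half the most. Time passes only in rows, so rows that do not move let the fingers close. It gives the time, the measured TCP pose, the force and the opening at its end, in the units of the state.
- ctrl.observe(): the state, without advancing time (a new reading comes with each control period).
- ctrl.read_camera(name): name is "side" or "top" or "wrist"; returns the picture (480x640x3 uint8, blue, green, red); there is no depth.
- ctrl.camera_info(name): a dict with "intrinsics" (3x3 intrinsics, pixels), "cam_to_world" (4x4, takes a point from camera to world coordinates); the wrist camera has in their place "mount" (4x4, takes a point from camera to tool coordinates, whose origin is the TCP and whose axes are the tool frame's). Camera axes: x right, y down, z forward; pixel columns grow to the right and rows downward; lengths in m; the calibration is good to about 2 mm. The wrist camera is an equidistant fisheye: a pixel r from the principal point sees the ray r / f radians off the axis. A picture is of the moment at which its call begins: read the wrist's pose just before it. camera_info takes no time and is no camera call.
- ctrl.job_done(): hands the job in, once; it reports no verdict.
Trained networks look in the newest picture that a camera, given by its name, has taken for a name from the list of things; names that differ only in an ending like _2 or _b are one class to them, and where a whole thing is asked for, a point or a joint stands for the part that bears it (a point fixed in the world has none). Each returns a list of dicts, best first, with "p" (0 to 1); they miss things now and then, are a little off and sometimes report something else, mostly with a low value. They report only what shows in the picture. A call takes as long as a camera call. They do not tell look-alikes from the thing itself.
- ctrl.outline_of(camera, thing): "mask" (480x640 bool, what is visible of it) and "location" ([column, row] in pixels, amid what is visible of it).
The state is a dict: "time": time; "q": joint angles; "qd": joint speeds; "joint_efforts": joint torques, N m; "position": TCP position; "tool_rot": TCP orientation; "force": force on the tool from outside, world axes, zero at the start; "moment": the same for the moment, N m; "grip_width": opening from 0.0 (shut) to 1.0 (fully open).
Only numpy, scipy, OpenCV 4.12 (cv2) and the standard library are available. Lean on these libraries where they do the work, as an engineer would, in place of code of your own. Each camera call takes 0.05 s, during which the arm holds its last target. There are 200 camera calls.

### The job

Take the deburring tool out of its stand, put about half of its cone-shaped blade into the bore of the metal sleeve held in the clamp, and rub it slowly along the edge once all the way round, anticlockwise seen from above, starting and finishing at the clamp-screw side. Press lightly (about 5 N, never above 12 N) and keep the blade in contact with the edge all the way. Then stand the tool back in its stand as it was, fully down, let it go, and do not disturb the other things.

Things in the scene. Friction and masses are not known exactly. Their poses are not given: they have to be found in the camera images.
- holder: The clamp, fixed to the bench: grey base 130 x 120 x 12 mm with a round grey ring (diameter 100 mm, top 44 mm above the bench), two lugs and a cross screw on its +x side (to 72 mm from the axis). In it a black rubber ring holds an upright metal sleeve: outside diameter 62 mm, bore 44 mm, 55 mm deep. Origin: centre of the underside; z up; +x points to the clamp-screw side.
- socket (a point): On the clamp's axis at the height of the sleeve's rim, 65 mm above the bench; axes as the clamp's. The sleeve sits off-centre: its bore's axis is 2 to 4 mm from this point in an unknown direction, to be felt or seen. Pushed sideways it gives by up to 5 mm, about 4 N per mm (rubber), and springs back; it does not give downwards.
- tool: The deburring tool, loose, about 0.12 kg, upright in its stand. Origin: blade tip; z up along the tool. From the tip: steel cone blade 0 to 16 mm (diameter 3 mm at the tip, 14 mm at the top; round, needs no turning), shank to 40 mm (diameter 11 mm), collar 40 to 45 mm (diameter 32 mm), black square handle 45 to 95 mm (24 x 24 mm, flats square to x and y).
- tool_grip (a point): Centre of the tool's handle, on its axis, 70 mm above the blade's tip; where to grip it from above across two flats. Axes as the tool's.
- tool_tip (a point): The tool's blade tip (the small lower end of the cone). Axes as the tool's.
- stand_hole (a point): Centre of the mouth of the hole in the tool stand, 50 mm above the bench. The stand is a fixed grey block 80 x 80 x 50 mm with one upright blind hole, diameter 21 mm, 44 mm deep. With the tool home, its collar rests on the stand's top and its tip is 40 mm below this point.
- spare_sleeve: Bystander: another metal sleeve, loose, standing on the bench, diameter 62 mm, 56 mm high; origin at the centre of its underside.
- beaker: Bystander: clear plastic beaker, diameter 66 mm, 85 mm high; origin at the centre of its underside.
- jar: Bystander: amber jar with lid, diameter 60 mm, 75 mm high; origin at the centre of its underside.
Mind the look-alikes: they are no part of the job. There is more than one size of the tool; the job needs the largest.

How it is judged:
On the way, in this order (a step that is already met when the one before it is completed fails the run):
1. blade cone rubs the bore's edge from inside, at the clamp-screw side (contact force between tool and holder above 1 N and z of tool_tip in the frame of socket between -0.016 and -0.002 m and horizontal distance between tool_tip and socket below 0.0265 m and x of tool_tip in the frame of socket above 0.005 m and y of tool_tip in the frame of socket between -0.005 and 0.005 m), for 0.3 s.
2. blade cone rubs the bore's edge from inside, an eighth of a turn on (contact force between tool and holder above 1 N and z of tool_tip in the frame of socket between -0.016 and -0.002 m and horizontal distance between tool_tip and socket below 0.0265 m and x of tool_tip in the frame of socket above 0.005 m and y of tool_tip in the frame of socket above 0.005 m), for 0.3 s.
3. blade cone rubs the bore's edge from inside, a quarter of a turn on (contact force between tool and holder above 1 N and z of tool_tip in the frame of socket between -0.016 and -0.002 m and horizontal distance between tool_tip and socket below 0.0265 m and x of tool_tip in the frame of socket between -0.005 and 0.005 m and y of tool_tip in the frame of socket above 0.005 m), for 0.3 s.
4. blade cone rubs the bore's edge from inside, three eighths on (contact force between tool and holder above 1 N and z of tool_tip in the frame of socket between -0.016 and -0.002 m and horizontal distance between tool_tip and socket below 0.0265 m and x of tool_tip in the frame of socket below -0.005 m and y of tool_tip in the frame of socket above 0.005 m), for 0.3 s.
5. blade cone rubs the bore's edge from inside, opposite the screw (contact force between tool and holder above 1 N and z of tool_tip in the frame of socket between -0.016 and -0.002 m and horizontal distance between tool_tip and socket below 0.0265 m and x of tool_tip in the frame of socket below -0.005 m and y of tool_tip in the frame of socket between -0.005 and 0.005 m), for 0.3 s.
6. blade cone rubs the bore's edge from inside, five eighths on (contact force between tool and holder above 1 N and z of tool_tip in the frame of socket between -0.016 and -0.002 m and horizontal distance between tool_tip and socket below 0.0265 m and x of tool_tip in the frame of socket below -0.005 m and y of tool_tip in the frame of socket below -0.005 m), for 0.3 s.
7. blade cone rubs the bore's edge from inside, three quarters on (contact force between tool and holder above 1 N and z of tool_tip in the frame of socket between -0.016 and -0.002 m and horizontal distance between tool_tip and socket below 0.0265 m and x of tool_tip in the frame of socket between -0.005 and 0.005 m and y of tool_tip in the frame of socket below -0.005 m), for 0.3 s.
8. blade cone rubs the bore's edge from inside, seven eighths on (contact force between tool and holder above 1 N and z of tool_tip in the frame of socket between -0.016 and -0.002 m and horizontal distance between tool_tip and socket below 0.0265 m and x of tool_tip in the frame of socket above 0.005 m and y of tool_tip in the frame of socket below -0.005 m), for 0.3 s.
9. blade cone rubs the bore's edge from inside, back at the screw side: full circle (all of step 1), for 0.3 s.
At the end, for the whole second after the job is handed in: The tool stands in the stand's hole again, its tip within 8 mm of the hole's axis and at least 37 mm below the mouth (collar down on the stand), upright within 0.12 rad, at rest and released (horizontal distance between tool_tip and stand_hole below 0.008 m and z of tool_tip in the frame of stand_hole below -0.037 m and angle between tool_grip's own z axis and vertical below 0.12 rad and linear speed of tool below 0.02 m/s and contact force between the fingers and tool below 0.1 N); the robot touches nothing.
It fails at once if the tool presses the sleeve or clamp with more than 12 N (contact force between tool and holder above 12 N).
It fails at once if the gripper or arm pushes on the clamp or sleeve (contact force between any of the fingers, the arm and holder above 3 N).
It fails at once if the spare sleeve is disturbed (distance of spare_sleeve from where it was at the start of the episode above 0.02 m or angle between spare_sleeve's own z axis and vertical above 0.3 rad).
It fails at once if the beaker is disturbed (distance of beaker from where it was at the start of the episode above 0.02 m or angle between beaker's own z axis and vertical above 0.3 rad).
It fails at once if the jar is disturbed (distance of jar from where it was at the start of the episode above 0.02 m or angle between jar's own z axis and vertical above 0.3 rad).
It also fails if it takes over 72 s, if anything falls off the work surface, if the arm or the gripper's body presses on something with over 40 N, if the wrist force passes 120 N, or if a joint passes its speed limit or range.

## Working session

There is one attempt and no reset: what is moved stays moved. The work goes in short steps, Python scripts to look and compute and a tool call to move; the robot and the scene stay as the last step left them, time stands still between calls to the robot, and variables do not carry over. Pictures are saved under pics/ and viewed, about 8 in all and at most 12, crops included, and the job is handed in when it is done.

Besides the shell and the picture viewer there is one more tool, called after "Emit:" by a JSON object that holds its "api" and its "payload", one argument or row to a line. play_rows: Moves the arm, as the interface text tells. Its arguments: {"type":"object","properties":{"commands":{"type":"array"}},"required":["commands"]}

```bash
ls; mkdir -p pics; cat > h.py <<'E'
import numpy as np, cv2
from bench import ctrl
from scipy.spatial.transform import Rotation as R
def ray(cam,px,st=None):
    i=ctrl.camera_info(cam);K=np.array(i["intrinsics"])if"intrinsics"in i else None
    if cam!="wrist":
        T=np.array(i["cam_to_world"]);d=np.linalg.inv(K)@[px[0],px[1],1]
    else:
        x=(px[0]-K[0,2])/K[0,0];y=(px[1]-K[1,2])/K[1,1];r=np.hypot(x,y)+1e-12
        d=np.array([np.sin(r)*x/r,np.sin(r)*y/r,np.cos(r)])
        W=np.eye(4);W[:3,:3]=R.from_quat(st["tool_rot"]).as_matrix();W[:3,3]=st["position"];T=W@np.array(i["mount"])
    return T[:3,3],T[:3,:3]@d
def at_z(cam,px,z,st=None):
    o,d=ray(cam,px,st);return o+d*(z-o[2])/d[2]
def proj(cam,P,st=None):
    i=ctrl.camera_info(cam);K=np.array(i["intrinsics"])
    if cam!="wrist": T=np.array(i["cam_to_world"])
    else:
        W=np.eye(4);W[:3,:3]=R.from_quat(st["tool_rot"]).as_matrix();W[:3,3]=st["position"];T=W@np.array(i["mount"])
    p=np.linalg.inv(T)@np.append(P,1)
    if cam!="wrist": q=K@p[:3];return q[:2]/q[2]
    r=np.hypot(p[0],p[1]);a=np.arctan2(r,p[2]);return np.array([K[0,0]*a*p[0]/r+K[0,2],K[1,1]*a*p[1]/r+K[1,2]])
E
python3 - <<'E'
from h import *
print(ctrl.observe())
for c in["top","side","wrist"]:
    print(c,{k:np.round(v,3).tolist() if not isinstance(v,str) else v for k,v in ctrl.camera_info(c).items()})
    cv2.imwrite(f"pics/{c}0.png",ctrl.read_camera(c))
    for t in["holder","tool","stand_hole","spare_sleeve","beaker","jar"]:
        try:
            for d in ctrl.outline_of(c,t)[:3]:
                print(c,t,round(d["p"],2),np.round(d["location"]),d["mask"].sum())
        except Exception as e: print(c,t,e)
E
```

```text
pics
{'time': 0.0, 'q': array([-1.49111140e+00,  1.59045567e-01,  1.59824004e+00, -4.04139693e-06,
        1.38622801e+00, -2.10116300e-01]), 'qd': array([ 0.00103144, -0.00101265,  0.00059629,  0.00163233,  0.00059518,
        0.00077331]), 'joint_efforts': array([ 1.75522346e-04, -3.96000409e+01, -3.31429589e+01,  2.27165572e-05,
        8.58904794e-03, -8.74348359e-06]), 'position': array([ 0.16423504, -0.55043605,  0.24431494]), 'tool_rot': array([ 8.01798378e-01, -5.97593874e-01, -6.34951038e-04, -7.20669678e-04]), 'force': array([0.42744362, 0.27528778, 0.42931075]), 'moment': array([ 0.03019458,  0.04038425, -0.01387877]), 'grip_width': 1.0015952224465865}
top {'intrinsics': [[575.433, 0.0, 324.937], [0.0, 575.433, 247.103], [0.0, 0.0, 1.0]], 'cam_to_world': [[0.005, -0.983, 0.181, 0.404], [-1.0, -0.001, 0.022, -0.028], [-0.021, -0.181, -0.983, 0.95], [0.0, 0.0, 0.0, 1.0]]}
top tool 0.83 [471. 359.] 439
top tool 0.82 [455. 280.] 464
top tool 0.74 [372. 294.] 381
top stand_hole 0.74 [444. 289.] 2500
top spare_sleeve 0.91 [218. 152.] 1277
top spare_sleeve 0.57 [455. 282.] 435
to
[... 194 characters left out ...]
': [[-0.79, -0.454, 0.412, 0.089], [-0.613, 0.59, -0.525, 0.593], [-0.005, -0.668, -0.745, 0.933], [0.0, 0.0, 0.0, 1.0]]}
side holder 0.92 [252. 325.] 4310
side tool 0.6 [449. 230.] 168
side tool 0.54 [376. 253.] 235
side tool 0.33 [192. 271.] 1256
side stand_hole 0.89 [396. 211.] 1683
side spare_sleeve 0.61 [193. 273.] 1239
side spare_sleeve 0.3 [265. 210.] 1101
side beaker 0.68 [315. 153.] 1192
side jar 0.81 [267. 209.] 1120
side jar 0.46 [402. 193.] 373
side jar 0.18 [397. 213.] 1631
wrist {'intrinsics': [[371.648, 0.0, 325.306], [0.0, 371.648, 239.691], [0.0, 0.0, 1.0]], 'mount': [[1.0, -0.0, 0.0, 0.0], [-0.0, 0.956, 0.294, -0.075], [-0.001, -0.294, 0.956, -0.129], [0.0, 0.0, 0.0, 1.0]]}
```

View pics/top0.png

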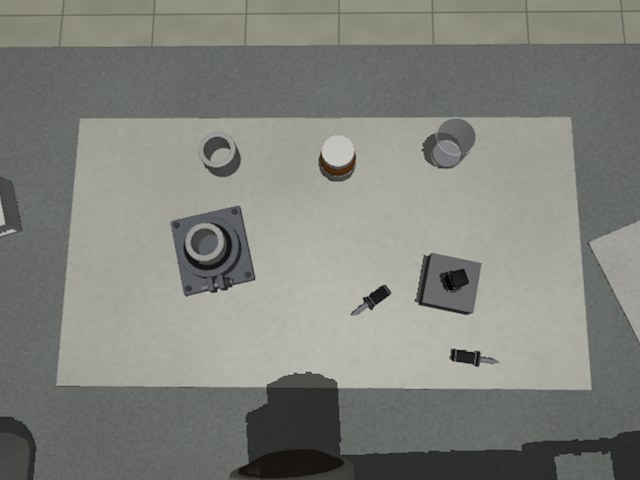

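View pics/side0.png

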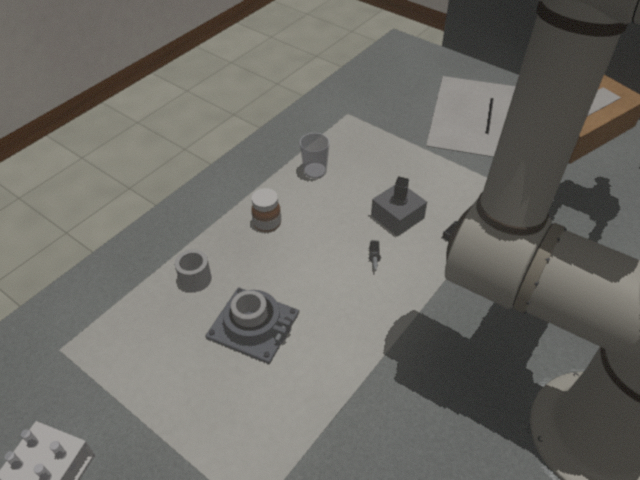

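The top view shows the tool upright in the stand at about (455,280), with smaller look-alikes lying at (372,298) and (473,357). The clamp is at (213,250) with its screw lugs at (218,285), towards the robot. The jar is at (337,157), the beaker at (452,143) and the spare sleeve at (218,152).

```bash
cat > m.py <<'E'
from h import *
c=[at_z("top",p,0.012)[:2] for p in[(171,222),(240,207),(255,279),(185,295)]]
print("base",np.round(c,4).tolist(),np.mean(c,0))
e=np.array(c);f=(e[0]+e[1]-e[2]-e[3])/2;print("screw dir deg",np.degrees(np.arctan2(-f[1],-f[0])),[np.linalg.norm(e[i]-e[i-1]) for i in range(4)])
s=[at_z("top",p,0.05)[:2] for p in[(429,254),(481,263),(472,313)]]
print("stand",np.round(s,4).tolist(),(s[0]+s[2])/2,[np.degrees(np.arctan2(*(s[i]-s[i+1])[::-1])) for i in(0,1)])
print("handle top",at_z("top",(457,277),0.105),"rim",at_z("top",(206,243),0.065))
for n,p,z in[("spare",(218,150),.056),("jar",(338,151),.075),("beaker",(455,137),.085)]:print(n,at_z("top",p,z))
E
python3 m.py
python3 - <<'E'
from h import *
im=cv2.imread("pics/top0.png")
a=cv2.resize(im[200:305,160:265],(390,390),interpolation=cv2.INTER_CUBIC);b=cv2.resize(im[240:345,400:505],(390,390),interpolation=cv2.INTER_CUBIC)
cv2.imwrite("pics/crop0.png",np.hstack([a,b]))
E
```

```text
base [[0.6193, 0.2517], [0.6452, 0.1361], [0.5232, 0.1075], [0.4965, 0.222]] [0.57102996 0.17930737]
screw dir deg -166.599836604724 [np.float64(0.12635631976239187), np.float64(0.11843809488817411), np.float64(0.12535629036244467), np.float64(0.11756775112292779)]
stand [[0.5587, -0.1728], [0.5444, -0.254], [0.466, -0.2366]] [ 0.51236168 -0.20473112] [np.float64(80.02426238711271), np.float64(-12.455978396297002)]
handle top [ 0.51493314 -0.20409212  0.105     ] rim [0.57325252 0.17866019 0.065     ]
spare [0.73004494 0.16760516 0.056     ]
jar [ 0.72089243 -0.02883522  0.075     ]
beaker [ 0.73991138 -0.21324711  0.085     ]
```

View pics/crop0.png

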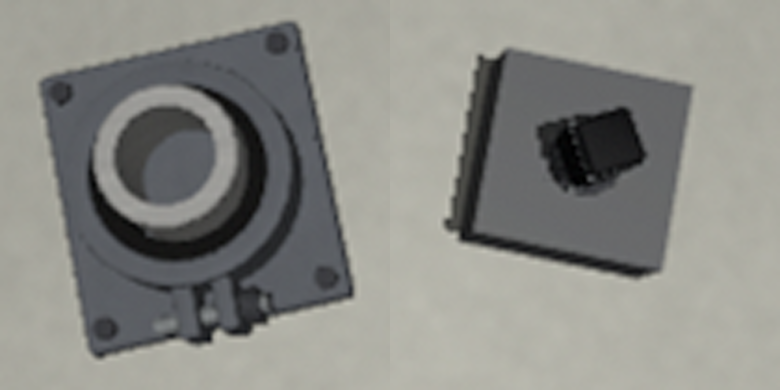

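Emit:
{"api": "play_rows", "payload": {
  "commands": [
    [3.5, 3.4, 0, 0, 0, 0, -1],
    [3.5, 3.4, 0, 0, 0, 0, -1],
    [3.5, 3.4, 0, 0, 0, 0, -1],
    [3.5, 3.4, 0, 0, 0, 0, -1],
    [3.5, 3.4, 0, 0, 0, 0, -1],
    [3.5, 3.4, 0, 0, 0, 0, -1],
    [3.5, 3.4, 0, 0, 0, 0, -1],
    [3.5, 3.4, 0, 0, 0, 0, -1],
    [3.5, 3.4, 0, 0, 0, 0, -1],
    [3, 3, 0, 0, 0, 0, -1]
  ]
}}

```text
time: 2.05
position: [0.5136, -0.2072, 0.247]
tool_rot: [0.798, -0.602, 0.003, 0.002]
force: [-0.3, -0.8, -0.5]
grip_width: 0.999
```

```bash
cat > w.py <<'E'
import sys
from h import *
st=ctrl.observe();im=ctrl.read_camera("wrist");cv2.imwrite(f"pics/{sys.argv[1]}.png",im)
import pickle;pickle.dump(st,open(f"{sys.argv[1]}.pkl","wb"))
M=R.from_quat(st["tool_rot"]).as_matrix();print(st["time"],st["position"],st["force"],st["grip_width"],"jaw deg",np.degrees(np.arctan2(M[1,0],M[0,0])),"z",M[:,2])
E
python3 w.py w1; python3 -c "
from h import *
for d in ctrl.outline_of('wrist','tool')[:3]: print(d['p'],d['location'],d['mask'].sum())"
```

```text
2.05 [ 0.51364771 -0.20720052  0.24698566] [-0.31275697 -0.75344708 -0.48017737] 0.9992093953201627 jaw deg -74.05697380760566 z [ 0.00292754 -0.00599552 -0.99997774]
0.91 [322.3, 309.2] 1006
0.76 [201.9, 195.5] 968
0.73 [322.9, 218.4] 1393
```

View pics/w1.png

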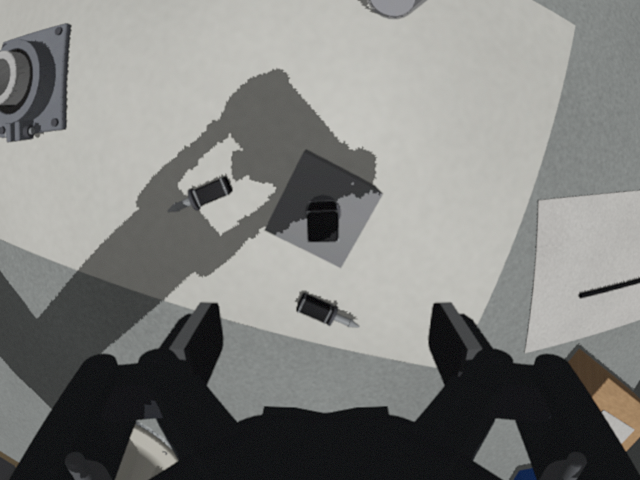

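```bash
python3 - <<'E'
from h import *
import pickle;st=pickle.load(open("w1.pkl","rb"))
im=cv2.imread("pics/w1.png");g=im.max(2)
cv2.imwrite("pics/w1c.png",cv2.resize(im[140:275,255:390],(675,675),interpolation=cv2.INTER_NEAREST)[:600])
for r in range(196,250,3): print(r,g[r,296:352:2])
for p in[(323,213),(323,242),(308,228),(339,228)]:print(p,at_z("wrist",p,.105,st))
E
```

```text
196 [ 58  58  55  58  58  59  57  58  59  52  46  42  39  39  42  41  43  51
  59  58  59  57  61  70 122 100 128 136]
199 [ 57  58  58  58  59  58  56  54  44  41  40  40  40  42  43  45  46  46
  42  50  54 121 135 136 137 136 136 137]
202 [ 57  57  56  58  60  59  62  50  29  27  25  20  20  19  19  19  13  12
  15  27  76 129 139 136 136 136 136 136]
205 [ 57  58  60  58  57  51  39  12  13   9  18  16   9  13  14  12  11  10
   6   9  52  88 127 138 135 136 136 137]
208 [ 58  58  58  59  57  40  22   5   7  16  12  13   7   7  18  14   8  13
  12  15  39  87 117 138 137 136 136 135]
211 [ 57  58  59  58  56  58  64  46  34  39  41  39  32  27  35  30  31  28
  24  33  59  82 107 138 136 138 138 136]
214 [ 58  57  60  55  54  48  23  12  13  15  11  11  14  17  16  17  14  14
  14  19   7  70 106 136 137 137 137 137]
217 [ 59  57  57  55  58  45   9  15  14  13  11  16  17  16  16  18  19  15
  17  17   4  65 123 137 137 136 137 136]
220 [ 55  73 125 125 130 121  15  12  18  10  16  14  17  18  12  13  19  14
  18  17  11  77 138 136 137 136 136 137]
223 [130 134 133 133 135 118 
[... 537 characters left out ...]
 88 134 134 134 134 135 134]
238 [131 130 131 130 132 122  40   9  15  14  11  18   7  13  15  26  39  43
  44  42  25 114 134 134 133 134 134 135]
241 [130 131 131 128 131 126  81  55  51  50  52  54  59  64  63  64  66  77
  78  76 115 143 132 133 133 133 133 132]
244 [129 129 129 130 130 130 132 131 132 131 132 133 132 133 133 133 132 133
 134 133 133 132 133 131 132 133 134 133]
247 [190 166 139 129 129 131 131 129 130 130 131 130 130 132 132 131 132 130
 131 132 132 131 132 132 132 132 132 131]
(323, 213) [ 0.52564592 -0.20349374  0.105     ]
(323, 242) [ 0.5037746  -0.20970273  0.105     ]
(308, 228) [ 0.51135809 -0.19575097  0.105     ]
(339, 228) [ 0.51775748 -0.21832273  0.105     ]
```

View pics/w1c.png

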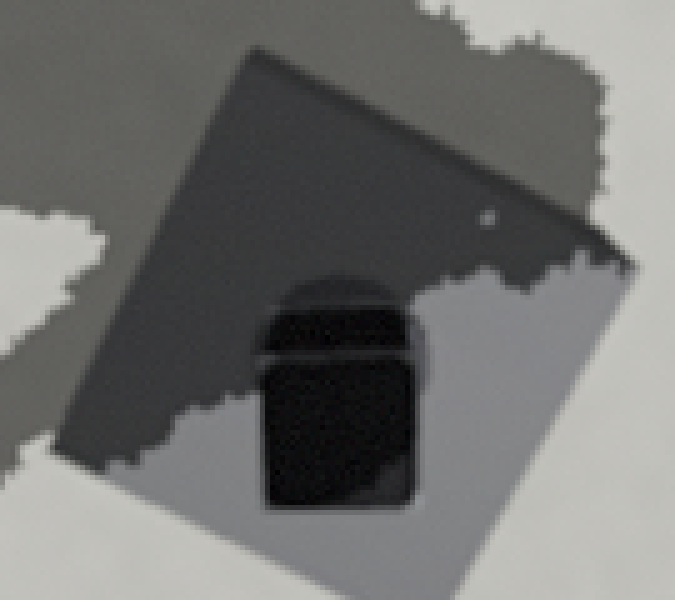

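The tool stands upright. Its handle top face spans columns 307.5–338.5 and rows 211.5–241.5, square to the jaws within about 1°, which puts the axis near (0.515, −0.206). Going down to grasp it.

Emit:
{"api": "play_rows", "payload": {
  "commands": [
    [0.1, 0.1, -3, 0.34, 0.17, 0, -1],
    [0, 0, -4, 0, 0, 0, -1],
    [0, 0, -4, 0, 0, 0, -1],
    [0, 0, -3, 0, 0, 0, -1],
    [0, 0, -2, 0, 0, 0, -1],
    [0, 0, -0.5, 0, 0, 0, -1]
  ]
}}

```text
time: 2.75
position: [0.5165, -0.2052, 0.0794]
tool_rot: [0.801, -0.599, 0.004, -0.0]
force: [-0.2, 0.4, 0.2]
grip_width: 0.998
```

```bash
python3 w.py w2
```

```text
2.75 [ 0.51651264 -0.20521195  0.07942903] [-0.19566485  0.40643432  0.21226813] 0.9980841520811655 jaw deg -73.59154937003413 z [ 0.00597145 -0.00400139 -0.99997417]
```

Emit:
{"api": "play_rows", "payload": {
  "commands": [
    [-0.15, -0.1, -0.4, 0.2, 0.3, 0, -1],
    [0, 0, 0, 0, 0, 0, 1],
    [0, 0, 0, 0, 0, 0, 1],
    [0, 0, 0, 0, 0, 0, 1],
    [0, 0, 0, 0, 0, 0, 1],
    [0, 0, 0, 0, 0, 0, 1],
    [0, 0, 0, 0, 0, 0, 1],
    [0, 0, 0, 0, 0, 0, 1],
    [0, 0, 0, 0, 0, 0, 1]
  ]
}}

```text
time: 3.7
position: [0.518, -0.2087, 0.0812]
tool_rot: [0.801, -0.599, 0.005, -0.0]
force: [0.4, 1.4, -0.8]
grip_width: 0.275
```

```bash
python3 w.py w3; python3 - <<'E'
import cv2
im=cv2.imread("pics/w3.png");cv2.imwrite("pics/w3c.png",cv2.resize(im[160:460,170:480],None,fx=1.9,fy=1.9))
E
```

```text
3.7 [ 0.51795788 -0.2086614   0.08122997] [ 0.44708127  1.35626911 -0.77492818] 0.2746389272439966 jaw deg -73.61867876694129 z [ 0.00799632 -0.00505187 -0.99995527]
```

View pics/w3c.png

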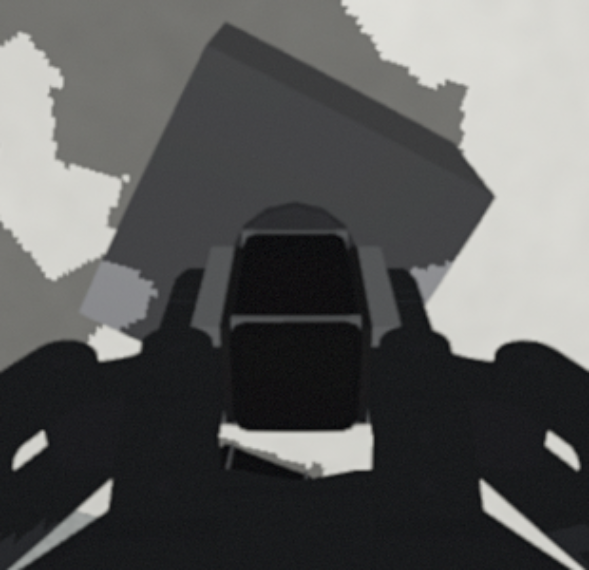

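```bash
cat > grip.py <<'E'
from h import *
import sys
i=ctrl.camera_info("wrist");K=np.array(i["intrinsics"]);T=np.array(i["mount"])
def tz(px,z):
    x=(px[0]-K[0,2])/K[0,0];y=(px[1]-K[1,2])/K[1,1];r=np.hypot(x,y)+1e-12
    d=T[:3,:3]@np.array([np.sin(r)*x/r,np.sin(r)*y/r,np.cos(r)]);o=T[:3,3];return o+d*(z-o[2])/d[2]
E
python3 - <<'E'
from grip import *
im=cv2.imread("pics/w3.png").max(2)
print("col326",[(r,int(im[r,322])) for r in range(274,400,1) if abs(int(im[r,322])-int(im[r-1,322]))>6])
print([(c,int(im[365,c])) for c in range(270,385) if abs(int(im[365,c])-int(im[365,c-1]))>6])
for z in(-.02,-.025,-.03,-.035):
    print(z,np.round([tz((326,a),z)[1]*1e3 for a in(327.5,386)],1),np.round([tz((a,357),z)[0]*1e3 for a in(291.5,360.5)],1))
for z in(0,-.005,0.005,.01,.015):print("bottom",z,tz((326,282.5),z)[1]*1e3)
E
```

```text
col326 [(280, 55), (281, 68), (283, 43), (284, 14), (290, 21), (300, 14), (322, 20), (325, 30), (326, 61), (327, 77), (329, 47), (330, 22), (332, 23), (338, 23), (346, 15), (356, 16), (385, 12), (386, 59), (387, 151), (388, 210)]
[(338, 20), (341, 24), (350, 23), (356, 15), (359, 25)]
-0.02 [-10.3  15.6] [-11.5  12.9]
-0.025 [-13.2  11.4] [-11.   12.4]
-0.03 [-16.2   7.3] [-10.5  11.8]
-0.035 [-19.2   3.1] [-9.9 11.2]
bottom 0 -18.23607329603478
bottom -0.005 -20.431905489898913
bottom 0.005 -16.040241102170643
bottom 0.01 -13.844408908306516
bottom 0.015 -11.648576714442388
```

```bash
python3 - <<'E'
from h import *
import pickle
s=cv2.imread("pics/side0.png");st=pickle.load(open("w1.pkl","rb"));w=cv2.imread("pics/w1.png")
def draw(im,cam,st,c,off,f):
    im=cv2.resize(im[off[1]:off[1]+90,off[0]:off[0]+90],None,fx=f,fy=f,interpolation=cv2.INTER_CUBIC)
    a=np.radians(-73.6)
    for z,col in((.105,(0,0,255)),(.055,(0,255,0)),(.09,(255,0,255))):
        P=[np.r_[np.array(c)+R.from_euler('z',a).as_matrix()[:2,:2]@np.array(k)*.012,z] for k in((1,1),(1,-1),(-1,-1),(-1,1))]
        q=np.array([(proj(cam,p,st)-off+.5)*f-.5 for p in P]).astype(int);cv2.polylines(im,[q],True,col,1)
    for z in(.05,.055):
        q=np.array([(proj(cam,np.array([c[0]+.016*np.cos(t),c[1]+.016*np.sin(t),z]),st)-off+.5)*f-.5 for t in np.linspace(0,6.28,40)]).astype(int);cv2.polylines(im,[q],True,(255,255,0),1)
    return im
A=draw(s,"side",None,(.515,-.206),np.array([350,160]),4.4);B=draw(w,"wrist",st,(.515,-.206),np.array([280,175]),4.4)
cv2.imwrite("pics/ov.png",np.hstack([A,B]))
E
```

```text
(no output)
```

View pics/ov.png

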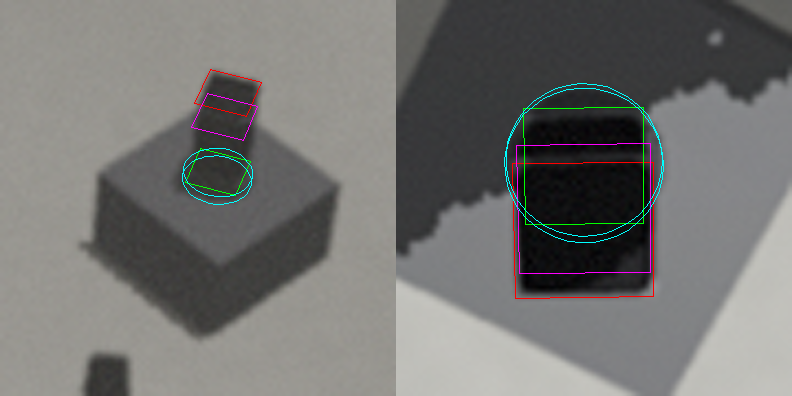

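The overlay matches the large tool (handle and collar) at (0.515, −0.206). The image also shows the grip is good. Lifting it and moving the wrist camera over the clamp.

Emit:
{"api": "play_rows", "payload": {
  "commands": [
    [-0.1, 0.1, 1, 0, 0, 0, 1],
    [0, 0, 2, 0, 0, 0, 1],
    [0, 0, 3, 0.25, 0.4, 0, 1],
    [0, 0, 3, 0, 0, 0, 1],
    [0, 0, 2.5, 0, 0, 0, 1],
    [-0.2, 4, 0, 0, 0, 0, 1],
    [-0.2, 4.8, 0, 0, 0, 0, 1],
    [-0.2, 4.8, 0, 0, 0, 0, 1],
    [-0.2, 4.8, 0, 0, 0, 0, 1],
    [-0.2, 4.8, 0, 0, 0, 0, 1],
    [-0.2, 4.8, 0, 0, 0, 0, 1],
    [-0.2, 4.5, 0, 0, 0, 0, 1]
  ]
}}

```text
time: 4.95
position: [0.5011, 0.1223, 0.2095]
tool_rot: [0.797, -0.604, 0.007, -0.001]
force: [0.6, -0.5, -0.7]
grip_width: 0.273
```

Emit:
{"api": "play_rows", "payload": {
  "commands": [
    [-0.3, 2.5, 0, 0, 0, 0, 1],
    [0, 0.8, 0, 0, 0, 0, 1],
    [0, 0, 0, 0, 0, 0, 1],
    [0, 0, 0, 0, 0, 0, 1]
  ]
}}

```text
time: 5.35
position: [0.4969, 0.1608, 0.2116]
tool_rot: [0.799, -0.601, 0.008, -0.002]
force: [0.3, -0.3, -0.8]
grip_width: 0.274
```

```bash
python3 w.py w4; python3 - <<'E'
from h import *
import cv2
im=cv2.imread("pics/w4.png");cv2.imwrite("pics/w4c.png",cv2.resize(im[0:400,120:520],None,fx=1.5,fy=1.5))
E
```

```text
5.35 [0.49687879 0.16081763 0.21157618] [ 0.26927763 -0.25694294 -0.77330576] 0.2742419830755711 jaw deg -73.84824107197572 z [ 0.01452314 -0.00598093 -0.99987665]
```

View pics/w4c.png

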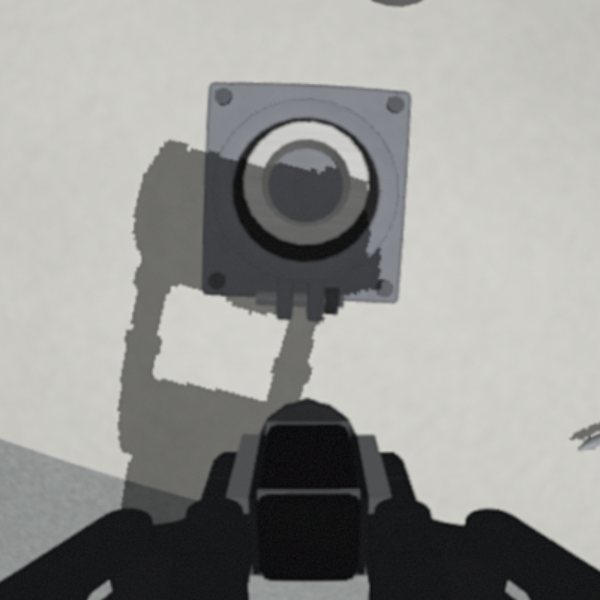

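```bash
python3 - <<'E'
from h import *
import pickle
st=pickle.load(open("w4.pkl","rb"))
f=lambda x,y,z:at_z("wrist",((x+.5)/1.5-.5+120,(y+.5)/1.5-.5),z,st)[:2]
o=[f(*p,.065) for p in((243,183),(370,183),(306.5,120),(306.5,246.5))];i=[f(*p,.065) for p in((263,183),(349.5,183),(306,140),(306,226))]
for n,q in(("outer",o),("inner",i)):print(n,np.mean(q,0),np.linalg.norm(q[0]-q[1]),np.linalg.norm(q[2]-q[3]))
b=np.array([f(*p,.014) for p in((223,96),(395,104),(384,288),(217,281))]);print("bolts",b.mean(0),[np.linalg.norm(b[k]-b[k-1]) for k in range(4)])
c=np.array([f(*p,.012) for p in((209,82),(411,93),(398,302),(203,293))]);print("base",c.mean(0),[np.linalg.norm(c[k]-c[k-1]) for k in range(4)])
for a in(b,c):
    d=(a[2]+a[3]-a[0]-a[1]);print("screw",np.degrees(np.arctan2(d[1],d[0])))
# ring top edge
from grip import tz
g=lambda x,y:((x+.5)/1.5-.5+120,(y+.5)/1.5-.5)
for z in(-.024,-.028):print(z,[np.round(tz(g(*p),z)*1e3,1) for p in((308,490),(308,579),(257,540),(361,540))])
E
```

```text
outer [0.57604217 0.1825597 ] 0.06227008780913503 0.06311374051031907
inner [0.57592463 0.18272306] 0.04231765442385802 0.04280863034933772
bolts [0.57284528 0.18230888] [np.float64(0.11052100020390747), np.float64(0.09996734361729474), np.float64(0.11038786951291532), np.float64(0.0998105681826895)]
base [0.57314928 0.18206104] [np.float64(0.12750455208879832), np.float64(0.11861261243154837), np.float64(0.1269296710686139), np.float64(0.11816322816941689)]
screw -166.4746781960522
screw -166.41697066771846
-0.024 [array([  0.4, -13. , -24. ]), array([  0.4,  12.2, -24. ]), array([-11.3,   0.6, -24. ]), array([ 12.5,   0.6, -24. ])]
-0.028 [array([  0.4, -15.4, -28. ]), array([  0.4,   8.9, -28. ]), array([-10.8,  -2.3, -28. ]), array([ 12.1,  -2.3, -28. ])]
```

The wrist view puts the bore axis near (0.576, 0.1825), the clamp axis near (0.573, 0.182) and the screw direction at −166.5°. The rim sits about 3 mm off the clamp axis, away from the screw. Going above the bore and straightening the tilt.

Emit:
{"api": "play_rows", "payload": {
  "commands": [
    [1.9, 0.5, 0, 0.2, 0.5, 0, 1],
    [1.9, 0.5, 0, 0.1, 0.4, 0, 1],
    [1.9, 0.5, -1, 0, 0.1, 0, 1],
    [1.9, 0.5, -2, 0, 0.1, 0, 1],
    [0, 0, -2, 0, 0.1, 0, 1],
    [0, 0, -1, 0, 0.1, 0, 1],
    [0, 0, -0.05, 0, 0.1, 0, 1]
  ]
}}

```text
time: 6.1
position: [0.579, 0.1699, 0.1501]
tool_rot: [0.795, -0.607, -0.002, 0.004]
force: [-0.7, -0.1, -2.1]
grip_width: 0.275
```

```bash
cat > s.py <<'E'
import pickle
from h import *
# bore centre estimate in TCP coordinates, force bias
st=ctrl.observe();M=R.from_quat(st["tool_rot"]).as_matrix()
C=np.array([.5735,.181]);s=np.array([-.972,-.235]);n=np.array([.235,-.972])
d=st["position"][:2]-C
F=st["force"]
print("t",round(st["time"],2),"tcp",np.round(st["position"]*1e3,1),"rel clamp x,y mm",np.round([d@s*1e3,d@n*1e3],1),"F",np.round(F,1),"Fclamp",np.round([F[:2]@s,F[:2]@n],1),"tilt deg",np.round(np.degrees(M[:2,2]),2),"yaw",round(np.degrees(np.arctan2(M[1,0],M[0,0])),1))
E
python3 s.py; python3 - <<'E'
from h import *
im=ctrl.read_camera("side");cv2.imwrite("pics/s5.png",cv2.resize(im[190:390,150:350],(600,600),interpolation=cv2.INTER_CUBIC))
E
```

```text
t 6.1 tcp [579.  169.9 150.1] rel clamp x,y mm [-2.8 12.1] F [-0.7 -0.1 -2.1] Fclamp [ 0.7 -0.1] tilt deg [-0.48 -0.17] yaw -74.7
```

View pics/s5.png

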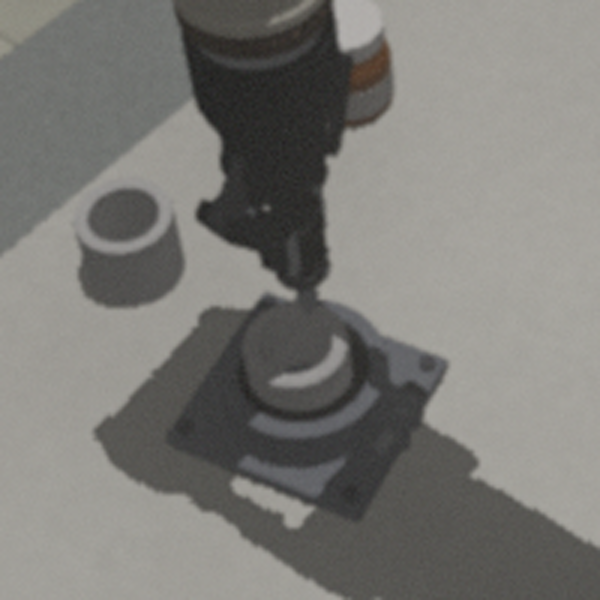

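Emit:
{"api": "play_rows", "payload": {
  "commands": [
    [-0.5, 1.1, 0, 0, 0, 0, 1]
  ]
}}

```text
time: 6.25
position: [0.575, 0.1798, 0.1518]
tool_rot: [0.794, -0.608, -0.001, 0.003]
force: [0.2, 1.1, -1.4]
grip_width: 0.27
```

```bash
python3 s.py
```

```text
t 6.25 tcp [575.  179.8 151.8] rel clamp x,y mm [-1.2  1.5] F [ 0.2  1.1 -1.4] Fclamp [-0.5 -1. ] tilt deg [-0.34 -0.19] yaw -74.9
```

Emit:
{"api": "play_rows", "payload": {
  "commands": [
    [0, 0, 0, 0, 0, 0, 1]
  ]
}}

```text
time: 6.35
position: [0.5745, 0.1811, 0.1527]
tool_rot: [0.794, -0.607, -0.001, 0.003]
force: [0.4, 0.1, -0.9]
grip_width: 0.272
```

Emit:
{"api": "play_rows", "payload": {
  "commands": [
    [0, 0, 0, 0, 0, 0, 1],
    [0, 0, 0, 0, 0, 0, 1],
    [0, 0, 0, 0, 0, 0, 1]
  ]
}}

```text
time: 6.65
position: [0.5752, 0.1819, 0.1552]
tool_rot: [0.795, -0.607, 0.0, 0.001]
force: [1.0, -0.6, -1.6]
grip_width: 0.275
```

```bash
python3 s.py
```

```text
t 6.65 tcp [575.2 181.9 155.2] rel clamp x,y mm [-1.9 -0.5] F [ 1.  -0.6 -1.6] Fclamp [-0.9  0.8] tilt deg [-0.07 -0.13] yaw -74.7
```

Emit:
{"api": "play_rows", "payload": {
  "commands": [
    [-0.05, 0, -1, 0, 0.08, 0, 1],
    [0, 0, -1, 0, 0.08, 0, 1],
    [0, 0, -0.8, 0, 0.08, 0, 1],
    [0, 0, -0.2, 0, 0.08, 0, 1]
  ]
}}

```text
time: 7.05
position: [0.5745, 0.1818, 0.1227]
tool_rot: [0.795, -0.607, -0.002, 0.003]
force: [-0.4, 0.7, -1.5]
grip_width: 0.275
```

```bash
python3 s.py
```

```text
t 7.05 tcp [574.5 181.8 122.7] rel clamp x,y mm [-1.1 -0.5] F [-0.4  0.7 -1.5] Fclamp [ 0.2 -0.8] tilt deg [-0.41 -0.14] yaw -74.7
```

Emit:
{"api": "play_rows", "payload": {
  "commands": [
    [-0.4, -0.1, 0.1, 0, 0, 0, 1],
    [-0.4, -0.1, 0, 0, 0, 0, 1],
    [-0.4, -0.1, 0, 0, 0, 0, 1]
  ]
}}

```text
time: 7.35
position: [0.5618, 0.1785, 0.1226]
tool_rot: [0.795, -0.607, -0.002, 0.003]
force: [3.9, 2.0, -3.4]
grip_width: 0.274
```

```bash
python3 s.py
```

```text
t 7.35 tcp [561.8 178.5 122.6] rel clamp x,y mm [12.  -0.3] F [ 3.9  2.  -3.4] Fclamp [-4.3 -1. ] tilt deg [-0.46 -0.14] yaw -74.7
```

Emit:
{"api": "play_rows", "payload": {
  "commands": [
    [0, 0, 0, 0, 0, 0, 1],
    [0, 0, 0, 0, 0, 0, 1]
  ]
}}

```text
time: 7.55
position: [0.5625, 0.1786, 0.1239]
tool_rot: [0.795, -0.607, -0.001, 0.002]
force: [0.7, 0.7, -2.6]
grip_width: 0.275
```

```bash
python3 s.py
```

```text
t 7.55 tcp [562.5 178.6 123.9] rel clamp x,y mm [11.2 -0.3] F [ 0.7  0.7 -2.6] Fclamp [-0.9 -0.5] tilt deg [-0.24 -0.1 ] yaw -74.7
```

Emit:
{"api": "play_rows", "payload": {
  "commands": [
    [-0.2, -0.05, -0.08, 0, 0.05, 0, 1],
    [-0.2, -0.05, -0.05, 0, 0.05, 0, 1],
    [0, 0, -0.05, 0, 0, 0, 1]
  ]
}}

```text
time: 7.85
position: [0.5608, 0.178, 0.1239]
tool_rot: [0.795, -0.607, 0.0, -0.0]
force: [2.6, 1.0, -1.4]
grip_width: 0.276
```

```bash
python3 s.py
```

```text
t 7.85 tcp [560.8 178.  123.9] rel clamp x,y mm [13.1 -0.1] F [ 2.6  1.  -1.4] Fclamp [-2.7 -0.4] tilt deg [ 0.05 -0.02] yaw -74.8
```

Emit:
{"api": "play_rows", "payload": {
  "commands": [
    [-0.15, -0.04, -0.05, 0, 0, 0, 1],
    [-0.15, -0.04, -0.05, 0, 0, 0, 1],
    [-0.15, -0.04, -0.05, 0, 0, 0, 1],
    [-0.15, -0.04, -0.05, 0, 0, 0, 1]
  ]
}}

```text
time: 8.25
position: [0.5583, 0.1772, 0.1238]
tool_rot: [0.795, -0.607, 0.004, -0.004]
force: [6.3, 2.3, -2.6]
grip_width: 0.272
```

```bash
python3 s.py
```

```text
t 8.25 tcp [558.3 177.2 123.8] rel clamp x,y mm [15.7  0.1] F [ 6.3  2.3 -2.6] Fclamp [-6.6 -0.8] tilt deg [0.64 0.12] yaw -74.8
```

```bash
cat > plan.py <<'E'
import sys,json,os
from h import *
# args: rows, step mm, centre a,b (clamp axes mm rel C), radius, hold z mm
st=ctrl.observe();M=R.from_quat(st["tool_rot"]).as_matrix()
C=np.array([.5735,.181]);s=np.array([-.972,-.235]);n=np.array([.235,-.972])
N=int(sys.argv[1]);step=float(sys.argv[2]);ca,cb,rad=map(float,sys.argv[3:6]);push=float(sys.argv[6])
d=(st["position"][:2]-C)*1e3;p=np.array([d@s,d@n]);F=st["force"];Fc=np.array([(F[0]-.2)@s if 0 else F[:2]@s,F[:2]@n])
v=p-[ca,cb];ph=np.arctan2(v[1],v[0]);u=v/np.linalg.norm(v);t=np.array([-u[1],u[0]])
tilt=np.degrees(M[:2,2])
print("t",round(st["time"],2),"p",p.round(1),"z",round(st["position"][2]*1e3,1),"phi",round(np.degrees(ph),1),"r",round(np.linalg.norm(v),2),"Fr in",round(-Fc@u,1),"Ft",round(Fc@t,1),"Fz",round(F[2],1),"tilt",tilt.round(2))
open("log.txt","a").write(json.dumps([*p,*Fc,st["position"][2]*1e3,st["time"]])+"\n")
cur=p
rows=[]
for k in range(N):
    ph+=step/rad
    nx=np.array([ca,cb])+np.linalg.norm(v)*np.array([np.cos(ph),np.sin(ph)])
    q=nx-cur+push*np.array([np.cos(ph),np.sin(ph)]);cur=nx
    w=(q[0]*s+q[1]*n)/10
    rows.append([round(w[0],2),round(w[1],2)])
print(rows)
E
python3 plan.py 6 1.5 -2.3 0 18 0.5
```

```text
t 8.25 p [15.7  0.1] z 123.8 phi 0.3 r 17.97 Fr in 6.6 Ft -0.8 Fz -2.6 tilt [0.64 0.12]
[[np.float64(-0.01), np.float64(-0.16)], [np.float64(0.01), np.float64(-0.16)], [np.float64(0.02), np.float64(-0.16)], [np.float64(0.03), np.float64(-0.16)], [np.float64(0.05), np.float64(-0.15)], [np.float64(0.06), np.float64(-0.15)]]
```

Emit:
{"api": "play_rows", "payload": {
  "commands": [
    [-0.01, -0.16, -0.05, 0, 0.1, 0, 1],
    [0.01, -0.16, -0.05, 0, 0.1, 0, 1],
    [0.02, -0.16, -0.05, 0, 0.1, 0, 1],
    [0.03, -0.16, -0.05, 0, 0.1, 0, 1],
    [0.05, -0.15, -0.05, 0, 0.1, 0, 1]
  ]
}}

```text
time: 8.75
position: [0.5612, 0.1737, 0.1237]
tool_rot: [0.794, -0.608, -0.0, -0.008]
force: [2.6, 4.5, 0.1]
grip_width: 0.275
```

```bash
python3 plan.py 6 1.5 -2.3 0 18 0.5
```

```text
t 8.75 p [13.7  4.2] z 123.7 phi 14.8 r 16.57 Fr in 4.4 Ft -2.7 Fz 0.1 tilt [0.52 0.7 ]
[[np.float64(0.03), np.float64(-0.15)], [np.float64(0.04), np.float64(-0.14)], [np.float64(0.05), np.float64(-0.14)], [np.float64(0.06), np.float64(-0.13)], [np.float64(0.08), np.float64(-0.13)], [np.float64(0.09), np.float64(-0.12)]]
```

Emit:
{"api": "play_rows", "payload": {
  "commands": [
    [0.03, -0.22, -0.05, -0.15, 0.1, 0, 1],
    [0.05, -0.22, -0.05, -0.15, 0.1, 0, 1],
    [0.06, -0.21, -0.05, -0.15, 0.1, 0, 1],
    [0.08, -0.2, -0.05, -0.15, 0.1, 0, 1],
    [0.1, -0.2, -0.05, -0.15, 0.1, 0, 1]
  ]
}}

```text
time: 9.25
position: [0.5641, 0.1693, 0.1233]
tool_rot: [0.794, -0.608, -0.003, -0.005]
force: [0.7, 5.2, 1.4]
grip_width: 0.272
```

```bash
python3 plan.py 6 2.2 -2.3 0 18 0.7
```

```text
t 9.25 p [11.9  9.2] z 123.3 phi 32.9 r 16.95 Fr in 4.3 Ft -3.1 Fz 1.4 tilt [0.06 0.69]
[[np.float64(0.12), np.float64(-0.19)], [np.float64(0.14), np.float64(-0.17)], [np.float64(0.16), np.float64(-0.16)], [np.float64(0.18), np.float64(-0.13)], [np.float64(0.19), np.float64(-0.11)], [np.float64(0.2), np.float64(-0.09)]]
```

Emit:
{"api": "play_rows", "payload": {
  "commands": [
    [0.13, -0.19, -0.05, -0.15, 0.05, 0, 1],
    [0.15, -0.17, -0.05, -0.15, 0.05, 0, 1],
    [0.17, -0.16, -0.05, -0.15, 0.05, 0, 1],
    [0.19, -0.14, -0.05, -0.15, 0.05, 0, 1]
  ]
}}

```text
time: 9.65
position: [0.5683, 0.1674, 0.1223]
tool_rot: [0.794, -0.608, -0.006, -0.002]
force: [0.4, 4.7, 1.1]
grip_width: 0.271
```

```bash
python3 plan.py 6 2.2 -1.5 -3 18 0.7
```

```text
t 9.65 p [ 8.2 12. ] z 122.3 phi 57.1 r 17.88 Fr in 4.6 Ft -1.2 Fz 1.1 tilt [-0.42  0.61]
[[np.float64(0.2), np.float64(-0.13)], [np.float64(0.21), np.float64(-0.1)], [np.float64(0.22), np.float64(-0.08)], [np.float64(0.23), np.float64(-0.05)], [np.float64(0.23), np.float64(-0.02)], [np.float64(0.23), np.float64(0.01)]]
```

Emit:
{"api": "play_rows", "payload": {
  "commands": [
    [0.2, -0.13, 0.03, -0.15, 0, 0, 1],
    [0.21, -0.1, 0.03, -0.15, 0, 0, 1],
    [0.22, -0.08, 0.03, -0.15, 0, 0, 1],
    [0.23, -0.05, 0.03, -0.15, 0, 0, 1]
  ]
}}

```text
time: 10.05
position: [0.574, 0.1655, 0.1221]
tool_rot: [0.794, -0.608, -0.007, 0.004]
force: [-1.6, 4.5, 0.2]
grip_width: 0.272
```

```bash
python3 plan.py 6 2.2 -1.5 -3 18 0.7
```

```text
t 10.05 p [ 3.1 15.2] z 122.1 phi 75.8 r 18.77 Fr in 4.5 Ft -1.6 Fz 0.2 tilt [-0.9   0.15]
[[np.float64(0.24), np.float64(-0.06)], [np.float64(0.24), np.float64(-0.03)], [np.float64(0.24), np.float64(0.0)], [np.float64(0.24), np.float64(0.03)], [np.float64(0.24), np.float64(0.06)], [np.float64(0.23), np.float64(0.09)]]
```

Emit:
{"api": "play_rows", "payload": {
  "commands": [
    [0.22, -0.06, 0.06, 0, -0.15, 0, 1],
    [0.22, -0.03, 0.06, 0, -0.15, 0, 1],
    [0.22, 0, 0.06, 0, -0.15, 0, 1],
    [0.22, 0.02, 0.06, 0, -0.15, 0, 1]
  ]
}}

```text
time: 10.45
position: [0.5808, 0.1647, 0.1227]
tool_rot: [0.794, -0.608, -0.005, 0.003]
force: [-3.1, 3.9, -0.1]
grip_width: 0.273
```

```bash
python3 plan.py 6 2.2 -1.5 -3 18 0.7
```

```text
t 10.45 p [-3.3 17.6] z 122.7 phi 94.9 r 20.66 Fr in 4.7 Ft -1.7 Fz -0.1 tilt [-0.7   0.11]
[[np.float64(0.26), np.float64(0.03)], [np.float64(0.26), np.float64(0.06)], [np.float64(0.25), np.float64(0.09)], [np.float64(0.24), np.float64(0.12)], [np.float64(0.22), np.float64(0.15)], [np.float64(0.2), np.float64(0.18)]]
```

```bash
python3 plan.py 6 2.4 -4 -1 18.4 0.6
```

```text
t 10.45 p [-3.3 17.6] z 122.7 phi 87.7 r 18.6 Fr in 4.4 Ft -2.3 Fz -0.1 tilt [-0.7   0.11]
[[np.float64(0.25), np.float64(0.01)], [np.float64(0.25), np.float64(0.04)], [np.float64(0.24), np.float64(0.07)], [np.float64(0.23), np.float64(0.1)], [np.float64(0.22), np.float64(0.13)], [np.float64(0.2), np.float64(0.16)]]
```

Emit:
{"api": "play_rows", "payload": {
  "commands": [
    [0.24, 0.01, 0.03, 0, -0.12, 0, 1],
    [0.24, 0.04, 0.03, 0, -0.12, 0, 1],
    [0.23, 0.07, 0.03, 0, -0.12, 0, 1],
    [0.22, 0.1, 0.03, 0, -0.12, 0, 1]
  ]
}}

```text
time: 10.85
position: [0.5878, 0.1661, 0.1226]
tool_rot: [0.794, -0.608, -0.005, 0.004]
force: [-4.5, 2.5, 0.9]
grip_width: 0.272
```

```bash
python3 plan.py 6 2.2 -4 -1 18.4 0.6
```

```text
t 10.85 p [-10.4  17.8] z 122.6 phi 108.9 r 19.87 Fr in 4.5 Ft -2.5 Fz 0.9 tilt [-0.66 -0.  ]
[[np.float64(0.23), np.float64(0.09)], [np.float64(0.22), np.float64(0.12)], [np.float64(0.2), np.float64(0.14)], [np.float64(0.18), np.float64(0.17)], [np.float64(0.16), np.float64(0.19)], [np.float64(0.14), np.float64(0.21)]]
```

Emit:
{"api": "play_rows", "payload": {
  "commands": [
    [0.2, 0.08, 0.03, 0.05, -0.12, 0, 1],
    [0.19, 0.1, 0.03, 0.05, -0.12, 0, 1],
    [0.18, 0.12, 0.03, 0.05, -0.12, 0, 1],
    [0.16, 0.15, 0.03, 0.05, -0.12, 0, 1]
  ]
}}

```text
time: 11.25
position: [0.5915, 0.1688, 0.1221]
tool_rot: [0.794, -0.608, -0.006, 0.005]
force: [-5.1, 2.5, 0.4]
grip_width: 0.269
```

```bash
python3 plan.py 6 2.2 -4 -1 18.4 0.6
```

```text
t 11.25 p [-14.6  16.1] z 122.1 phi 121.9 r 20.11 Fr in 5.4 Ft -1.8 Fz 0.4 tilt [-0.86 -0.08]
[[np.float64(0.21), np.float64(0.14)], [np.float64(0.19), np.float64(0.17)], [np.float64(0.17), np.float64(0.19)], [np.float64(0.14), np.float64(0.21)], [np.float64(0.12), np.float64(0.22)], [np.float64(0.09), np.float64(0.24)]]
```

Emit:
{"api": "play_rows", "payload": {
  "commands": [
    [0.19, 0.15, 0.05, 0.05, -0.12, 0, 1],
    [0.17, 0.17, 0.05, 0.05, -0.12, 0, 1],
    [0.15, 0.2, 0.05, 0.05, -0.12, 0, 1],
    [0.12, 0.22, 0.05, 0.05, -0.12, 0, 1]
  ]
}}

```text
time: 11.65
position: [0.5947, 0.1733, 0.1221]
tool_rot: [0.794, -0.608, -0.005, 0.007]
force: [-5.0, 0.1, -1.1]
grip_width: 0.277
```

```bash
python3 plan.py 6 2.2 -4 -1 18.4 0.5
```

```text
t 11.65 p [-18.8  12.5] z 122.1 phi 137.6 r 20.04 Fr in 4.4 Ft -2.3 Fz -1.1 tilt [-0.96 -0.28]
[[np.float64(0.15), np.float64(0.2)], [np.float64(0.12), np.float64(0.21)], [np.float64(0.1), np.float64(0.23)], [np.float64(0.07), np.float64(0.24)], [np.float64(0.04), np.float64(0.24)], [np.float64(0.01), np.float64(0.25)]]
```

Emit:
{"api": "play_rows", "payload": {
  "commands": [
    [0.15, 0.2, 0.05, 0.08, -0.12, 0, 1],
    [0.12, 0.21, 0.05, 0.08, -0.12, 0, 1],
    [0.1, 0.23, 0.05, 0.08, -0.12, 0, 1],
    [0.07, 0.24, 0.05, 0.08, -0.12, 0, 1]
  ]
}}

```text
time: 12.05
position: [0.5985, 0.1808, 0.1232]
tool_rot: [0.794, -0.608, -0.004, 0.004]
force: [-5.2, -0.9, -0.3]
grip_width: 0.274
```

```bash
python3 plan.py 6 2.2 -4 -1 18.4 0.5
```

```text
t 12.05 p [-24.3   6.1] z 123.2 phi 160.8 r 21.48 Fr in 5.1 Ft -1.4 Fz -0.3 tilt [-0.63 -0.16]
[[np.float64(0.06), np.float64(0.26)], [np.float64(0.03), np.float64(0.26)], [np.float64(-0.0), np.float64(0.26)], [np.float64(-0.03), np.float64(0.26)], [np.float64(-0.07), np.float64(0.26)], [np.float64(-0.1), np.float64(0.25)]]
```

Emit:
{"api": "play_rows", "payload": {
  "commands": [
    [0.05, 0.23, 0.02, 0.05, -0.1, 0, 1],
    [0.03, 0.23, 0.02, 0.05, -0.1, 0, 1],
    [0, 0.23, 0.02, 0.05, -0.1, 0, 1],
    [-0.02, 0.23, 0.02, 0.05, -0.1, 0, 1]
  ]
}}

```text
time: 12.45
position: [0.599, 0.1881, 0.1239]
tool_rot: [0.794, -0.607, -0.001, 0.004]
force: [-4.9, -3.6, 0.9]
grip_width: 0.275
```

```bash
python3 plan.py 6 2.2 -4.5 -1 19 0.6
```

```text
t 12.45 p [-26.4  -0.9] z 123.9 phi 179.7 r 21.91 Fr in 5.6 Ft -2.4 Fz 0.9 tilt [-0.29 -0.28]
[[np.float64(-0.02), np.float64(0.26)], [np.float64(-0.05), np.float64(0.26)], [np.float64(-0.08), np.float64(0.25)], [np.float64(-0.1), np.float64(0.24)], [np.float64(-0.13), np.float64(0.23)], [np.float64(-0.16), np.float64(0.21)]]
```

Emit:
{"api": "play_rows", "payload": {
  "commands": [
    [-0.04, 0.24, -0.03, 0.1, -0.05, 0, 1],
    [-0.06, 0.23, -0.03, 0.1, -0.05, 0, 1],
    [-0.09, 0.23, -0.03, 0.1, -0.05, 0, 1],
    [-0.12, 0.22, -0.03, 0.1, -0.05, 0, 1]
  ]
}}

```text
time: 12.85
position: [0.5972, 0.1931, 0.1238]
tool_rot: [0.795, -0.607, 0.003, 0.003]
force: [-3.4, -4.7, 0.2]
grip_width: 0.268
```

```bash
python3 plan.py 6 2.2 -5 -1 19 0.6
```

```text
t 12.85 p [-25.9  -6.2] z 123.8 phi -166.1 r 21.54 Fr in 5.2 Ft -2.6 Fz 0.2 tilt [ 0.05 -0.45]
[[np.float64(-0.08), np.float64(0.25)], [np.float64(-0.11), np.float64(0.24)], [np.float64(-0.13), np.float64(0.22)], [np.float64(-0.16), np.float64(0.21)], [np.float64(-0.18), np.float64(0.19)], [np.float64(-0.2), np.float64(0.16)]]
```

Emit:
{"api": "play_rows", "payload": {
  "commands": [
    [-0.09, 0.24, -0.04, 0.15, 0, 0, 1],
    [-0.12, 0.23, -0.04, 0.15, 0, 0, 1],
    [-0.14, 0.22, -0.04, 0.15, 0, 0, 1],
    [-0.17, 0.2, -0.04, 0.15, 0, 0, 1]
  ]
}}

```text
time: 13.25
position: [0.5949, 0.1964, 0.1239]
tool_rot: [0.795, -0.607, 0.006, 0.002]
force: [-2.7, -5.7, 0.4]
grip_width: 0.273
```

```bash
python3 plan.py 6 2.2 -5 -1 19 0.6
```

```text
t 13.25 p [-24.4 -10. ] z 123.9 phi -155.2 r 21.37 Fr in 5.7 Ft -2.8 Fz 0.4 tilt [ 0.41 -0.53]
[[np.float64(-0.12), np.float64(0.23)], [np.float64(-0.15), np.float64(0.21)], [np.float64(-0.17), np.float64(0.19)], [np.float64(-0.19), np.float64(0.17)], [np.float64(-0.21), np.float64(0.15)], [np.float64(-0.23), np.float64(0.12)]]
```

Emit:
{"api": "play_rows", "payload": {
  "commands": [
    [-0.15, 0.22, -0.04, 0.15, 0.05, 0, 1],
    [-0.17, 0.2, -0.04, 0.15, 0.05, 0, 1],
    [-0.19, 0.18, -0.04, 0.15, 0.05, 0, 1],
    [-0.21, 0.15, -0.04, 0.15, 0.05, 0, 1]
  ]
}}

```text
time: 13.65
position: [0.5922, 0.1982, 0.1246]
tool_rot: [0.795, -0.607, 0.009, -0.0]
force: [-1.7, -4.4, -0.9]
grip_width: 0.274
```

```bash
python3 plan.py 6 2.2 -5 -1 19 0.6
```

```text
t 13.65 p [-22.3 -12.3] z 124.6 phi -146.7 r 20.65 Fr in 4.4 Ft -1.8 Fz -0.9 tilt [ 0.83 -0.58]
[[np.float64(-0.15), np.float64(0.2)], [np.float64(-0.17), np.float64(0.18)], [np.float64(-0.19), np.float64(0.16)], [np.float64(-0.21), np.float64(0.14)], [np.float64(-0.22), np.float64(0.11)], [np.float64(-0.23), np.float64(0.09)]]
```

Emit:
{"api": "play_rows", "payload": {
  "commands": [
    [-0.19, 0.24, -0.09, 0.15, 0.2, 0, 1],
    [-0.21, 0.22, -0.09, 0.15, 0.2, 0, 1],
    [-0.24, 0.2, -0.09, 0.15, 0.2, 0, 1],
    [-0.26, 0.17, -0.09, 0.15, 0.2, 0, 1]
  ]
}}

```text
time: 14.05
position: [0.5898, 0.2008, 0.1246]
tool_rot: [0.795, -0.606, 0.01, -0.001]
force: [-0.0, -5.0, -0.7]
grip_width: 0.275
```

```bash
python3 plan.py 6 2.6 -5 -1 19 0.6
```

```text
t 14.05 p [-20.5 -15.4] z 124.6 phi -137.1 r 21.19 Fr in 4.2 Ft -2.8 Fz -0.7 tilt [ 0.94 -0.62]
[[np.float64(-0.23), np.float64(0.2)], [np.float64(-0.25), np.float64(0.16)], [np.float64(-0.27), np.float64(0.13)], [np.float64(-0.29), np.float64(0.09)], [np.float64(-0.3), np.float64(0.05)], [np.float64(-0.3), np.float64(0.01)]]
```

Emit:
{"api": "play_rows", "payload": {
  "commands": [
    [-0.28, 0.22, -0.1, 0.15, 0.25, 0, 1],
    [-0.3, 0.19, -0.1, 0.15, 0.25, 0, 1],
    [-0.32, 0.16, -0.1, 0.15, 0.25, 0, 1],
    [-0.33, 0.13, -0.1, 0.15, 0.25, 0, 1]
  ]
}}

```text
time: 14.45
position: [0.5859, 0.2024, 0.1251]
tool_rot: [0.795, -0.606, 0.011, -0.002]
force: [0.1, -4.8, 0.5]
grip_width: 0.272
```

```bash
python3 plan.py 6 2.6 -5 -1 19 0.6
```

```text
t 14.45 p [-17.1 -17.9] z 125.1 phi -125.5 r 20.79 Fr in 4.4 Ft -1.9 Fz 0.5 tilt [ 1.12 -0.57]
[[np.float64(-0.26), np.float64(0.15)], [np.float64(-0.27), np.float64(0.11)], [np.float64(-0.29), np.float64(0.07)], [np.float64(-0.29), np.float64(0.03)], [np.float64(-0.29), np.float64(-0.01)], [np.float64(-0.29), np.float64(-0.05)]]
```

Emit:
{"api": "play_rows", "payload": {
  "commands": [
    [-0.33, 0.16, -0.16, 0.15, 0.4, 0, 1],
    [-0.34, 0.13, -0.16, 0.15, 0.4, 0, 1],
    [-0.35, 0.1, -0.16, 0.15, 0.4, 0, 1],
    [-0.35, 0.07, -0.16, 0.15, 0.4, 0, 1]
  ]
}}

```text
time: 14.85
position: [0.5801, 0.2043, 0.1239]
tool_rot: [0.795, -0.607, 0.006, -0.002]
force: [2.9, -6.4, 0.5]
grip_width: 0.272
```

```bash
python3 plan.py 6 2.6 -5 -1 19 0.6
```

```text
t 14.85 p [-11.9 -21.1] z 123.9 phi -108.9 r 21.28 Fr in 6.1 Ft -3.5 Fz 0.5 tilt [ 0.67 -0.2 ]
[[np.float64(-0.29), np.float64(0.07)], [np.float64(-0.3), np.float64(0.03)], [np.float64(-0.3), np.float64(-0.01)], [np.float64(-0.3), np.float64(-0.06)], [np.float64(-0.29), np.float64(-0.1)], [np.float64(-0.27), np.float64(-0.13)]]
```

Emit:
{"api": "play_rows", "payload": {
  "commands": [
    [-0.25, 0, -0.06, 0.05, 0.15, 0, 1],
    [-0.25, -0.02, -0.06, 0.05, 0.15, 0, 1],
    [-0.25, -0.04, -0.06, 0.05, 0.15, 0, 1],
    [-0.25, -0.06, -0.06, 0.05, 0.15, 0, 1]
  ]
}}

```text
time: 15.25
position: [0.5754, 0.2025, 0.1247]
tool_rot: [0.795, -0.607, 0.006, -0.005]
force: [2.5, -2.9, -0.1]
grip_width: 0.271
```

```bash
python3 plan.py 6 2.6 -5 -1 19 0.6
```

```text
t 15.25 p [ -6.9 -20.5] z 124.7 phi -95.6 r 19.55 Fr in 3.2 Ft -2.0 Fz -0.1 tilt [ 0.89 -0.  ]
[[np.float64(-0.28), np.float64(0.0)], [np.float64(-0.28), np.float64(-0.04)], [np.float64(-0.27), np.float64(-0.07)], [np.float64(-0.26), np.float64(-0.11)], [np.float64(-0.24), np.float64(-0.14)], [np.float64(-0.22), np.float64(-0.17)]]
```

Emit:
{"api": "play_rows", "payload": {
  "commands": [
    [-0.27, 0.03, -0.12, 0, 0.25, 0, 1],
    [-0.27, 0, -0.12, 0, 0.25, 0, 1],
    [-0.27, -0.03, -0.12, 0, 0.25, 0, 1]
  ]
}}

```text
time: 15.55
position: [0.5703, 0.2025, 0.1234]
tool_rot: [0.795, -0.607, 0.004, -0.004]
force: [5.5, -3.6, 2.0]
grip_width: 0.277
```

```bash
python3 plan.py 6 2.6 -5 -1 19 0.6
```

```text
t 15.55 p [ -2.  -21.6] z 123.4 phi -81.6 r 20.84 Fr in 5.4 Ft -3.8 Fz 2.0 tilt [0.65 0.01]
[[np.float64(-0.29), np.float64(-0.07)], [np.float64(-0.27), np.float64(-0.11)], [np.float64(-0.26), np.float64(-0.15)], [np.float64(-0.23), np.float64(-0.18)], [np.float64(-0.21), np.float64(-0.21)], [np.float64(-0.18), np.float64(-0.24)]]
```

Emit:
{"api": "play_rows", "payload": {
  "commands": [
    [-0.2, -0.1, -0.04, -0.05, 0.1, 0, 1],
    [-0.2, -0.12, -0.04, -0.05, 0.1, 0, 1],
    [-0.19, -0.13, -0.04, -0.05, 0.1, 0, 1]
  ]
}}

```text
time: 15.85
position: [0.5669, 0.1995, 0.1238]
tool_rot: [0.795, -0.607, 0.006, -0.004]
force: [3.9, -2.1, -0.3]
grip_width: 0.271
```

```bash
python3 plan.py 6 2.6 -4.5 -1 19 0.6
```

```text
t 15.85 p [  2.  -19.5] z 123.8 phi -70.5 r 19.62 Fr in 3.9 Ft -2.1 Fz -0.3 tilt [ 0.78 -0.06]
[[np.float64(-0.25), np.float64(-0.12)], [np.float64(-0.24), np.float64(-0.15)], [np.float64(-0.21), np.float64(-0.18)], [np.float64(-0.19), np.float64(-0.21)], [np.float64(-0.16), np.float64(-0.23)], [np.float64(-0.12), np.float64(-0.25)]]
```

Emit:
{"api": "play_rows", "payload": {
  "commands": [
    [-0.24, -0.12, -0.06, -0.05, 0.15, 0, 1],
    [-0.23, -0.14, -0.06, -0.05, 0.15, 0, 1],
    [-0.21, -0.16, -0.06, -0.05, 0.15, 0, 1],
    [-0.19, -0.19, -0.06, -0.05, 0.15, 0, 1]
  ]
}}

```text
time: 16.25
position: [0.5613, 0.1947, 0.1236]
tool_rot: [0.795, -0.607, 0.005, -0.004]
force: [5.6, -0.8, 0.3]
grip_width: 0.277
```

```bash
python3 plan.py 6 2.6 -4.5 -1 19 0.6
```

```text
t 16.25 p [  8.7 -16.2] z 123.6 phi -49.2 r 20.14 Fr in 5.0 Ft -2.6 Fz 0.3 tilt [ 0.75 -0.05]
[[np.float64(-0.2), np.float64(-0.21)], [np.float64(-0.17), np.float64(-0.23)], [np.float64(-0.13), np.float64(-0.25)], [np.float64(-0.1), np.float64(-0.27)], [np.float64(-0.06), np.float64(-0.28)], [np.float64(-0.02), np.float64(-0.28)]]
```

Emit:
{"api": "play_rows", "payload": {
  "commands": [
    [-0.18, -0.19, -0.06, -0.05, 0.12, 0, 1],
    [-0.15, -0.21, -0.06, -0.05, 0.12, 0, 1],
    [-0.12, -0.22, -0.06, -0.05, 0.12, 0, 1],
    [-0.1, -0.23, -0.06, -0.05, 0.12, 0, 1]
  ]
}}

```text
time: 16.65
position: [0.5591, 0.1893, 0.1237]
tool_rot: [0.795, -0.607, 0.005, -0.006]
force: [4.9, 1.6, 0.2]
grip_width: 0.275
```

```bash
python3 plan.py 6 2.6 -4.5 -1 19 0.6
```

```text
t 16.65 p [ 12.  -11.5] z 123.7 phi -32.4 r 19.56 Fr in 4.1 Ft -3.1 Fz 0.2 tilt [0.91 0.19]
[[np.float64(-0.13), np.float64(-0.25)], [np.float64(-0.09), np.float64(-0.26)], [np.float64(-0.06), np.float64(-0.27)], [np.float64(-0.02), np.float64(-0.28)], [np.float64(0.02), np.float64(-0.28)], [np.float64(0.06), np.float64(-0.27)]]
```

Emit:
{"api": "play_rows", "payload": {
  "commands": [
    [-0.13, -0.23, -0.06, -0.08, 0.15, 0, 1],
    [-0.1, -0.24, -0.06, -0.08, 0.15, 0, 1],
    [-0.07, -0.25, -0.06, -0.08, 0.15, 0, 1],
    [-0.04, -0.25, -0.06, -0.08, 0.15, 0, 1]
  ]
}}

```text
time: 17.05
position: [0.5584, 0.1845, 0.1237]
tool_rot: [0.794, -0.608, 0.003, -0.008]
force: [4.8, 2.4, -0.3]
grip_width: 0.274
```

```bash
python3 plan.py 6 2.6 -4.5 -1 19 0.6
```

```text
t 17.05 p [13.9 -6.9] z 123.7 phi -17.8 r 19.32 Fr in 4.6 Ft -2.7 Fz -0.3 tilt [0.85 0.51]
[[np.float64(-0.06), np.float64(-0.27)], [np.float64(-0.02), np.float64(-0.27)], [np.float64(0.01), np.float64(-0.27)], [np.float64(0.05), np.float64(-0.27)], [np.float64(0.09), np.float64(-0.26)], [np.float64(0.12), np.float64(-0.25)]]
```

Emit:
{"api": "play_rows", "payload": {
  "commands": [
    [-0.07, -0.24, -0.06, -0.12, 0.15, 0, 1],
    [-0.04, -0.24, -0.06, -0.12, 0.15, 0, 1],
    [-0.01, -0.24, -0.06, -0.12, 0.15, 0, 1],
    [0.01, -0.22, -0.06, -0.12, 0.15, 0, 1]
  ]
}}

```text
time: 17.45
position: [0.5589, 0.1808, 0.1233]
tool_rot: [0.794, -0.608, 0.0, -0.009]
force: [3.4, 2.9, 0.0]
grip_width: 0.275
```

```bash
python3 plan.py 6 2.6 -4.5 -1 19 0.6
```

```text
t 17.45 p [14.3 -3.3] z 123.3 phi -6.9 r 18.9 Fr in 3.7 Ft -2.5 Fz 0.0 tilt [0.63 0.75]
[[np.float64(-0.01), np.float64(-0.27)], [np.float64(0.03), np.float64(-0.27)], [np.float64(0.06), np.float64(-0.26)], [np.float64(0.1), np.float64(-0.25)], [np.float64(0.13), np.float64(-0.24)], [np.float64(0.16), np.float64(-0.22)]]
```

Emit:
{"api": "play_rows", "payload": {
  "commands": [
    [-0.06, -0.22, -0.04, -0.12, 0.1, 0, 1],
    [-0.04, -0.22, -0.04, -0.12, 0.1, 0, 1],
    [-0.03, -0.22, -0.04, -0.12, 0.1, 0, 1],
    [-0.04, -0.12, -0.04, -0.1, 0.1, 0, 1]
  ]
}}

```text
time: 17.85
position: [0.5586, 0.178, 0.1232]
tool_rot: [0.794, -0.608, -0.001, -0.009]
force: [4.4, 3.9, 0.6]
grip_width: 0.271
```

```bash
python3 plan.py 6 2.6 -4.5 -1 19 0.6
```

```text
t 17.85 p [15.1 -0.6] z 123.2 phi 1.2 r 19.65 Fr in 5.3 Ft -2.7 Fz 0.6 tilt [0.55 0.92]
[[np.float64(0.03), np.float64(-0.28)], [np.float64(0.07), np.float64(-0.27)], [np.float64(0.1), np.float64(-0.26)], [np.float64(0.14), np.float64(-0.24)], [np.float64(0.17), np.float64(-0.22)], [np.float64(0.2), np.float64(-0.2)]]
```

Emit:
{"api": "play_rows", "payload": {
  "commands": [
    [-0.02, -0.18, -0.04, -0.12, 0.1, 0, 1],
    [-0.02, -0.15, -0.04, -0.12, 0.1, 0, 1],
    [-0.04, -0.05, -0.04, 0, 0, 0, 1],
    [-0.04, 0, -0.04, 0, 0, 0, 1],
    [-0.04, 0, -0.04, 0, 0, 0, 1]
  ]
}}

```text
time: 18.35
position: [0.5588, 0.179, 0.1231]
tool_rot: [0.793, -0.609, -0.002, -0.012]
force: [3.2, 1.1, 2.3]
grip_width: 0.274
```

```bash
python3 plan.py 1 2.6 -4.5 -1 19 0.6
```

```text
t 18.35 p [14.8 -1.5] z 123.1 phi -1.5 r 19.3 Fr in 3.3 Ft -0.4 Fz 2.3 tilt [0.7  1.26]
[[np.float64(0.02), np.float64(-0.27)]]
```

Emit:
{"api": "play_rows", "payload": {
  "commands": [
    [-0.04, -0.24, -0.04, -0.2, 0.1, 0, 1],
    [-0.04, -0.24, -0.04, -0.2, 0.1, 0, 1],
    [-0.04, -0.24, -0.04, -0.2, 0.1, 0, 1],
    [-0.03, -0.2, -0.04, -0.2, 0.1, 0, 1]
  ]
}}

```text
time: 18.75
position: [0.5588, 0.1738, 0.1229]
tool_rot: [0.793, -0.609, -0.001, -0.01]
force: [5.8, 7.2, 0.8]
grip_width: 0.275
```

```bash
python3 plan.py 1 2.6 -4.5 -1 19 0.6
```

```text
t 18.75 p [16.   3.6] z 122.9 phi 12.6 r 20.96 Fr in 8.4 Ft -3.9 Fz 0.8 tilt [0.61 0.99]
[[np.float64(0.09), np.float64(-0.28)]]
```

Emit:
{"api": "play_rows", "payload": {
  "commands": [
    [0.3, 0.2, 0, 0, 0, 0, 1],
    [0.4, 0.2, 0, -0.3, 0.2, 0, 1],
    [0.4, 0.1, 0, -0.3, 0.2, 0, 1],
    [0.2, 0.1, 1.5, -0.2, 0.1, 0, 1],
    [0, 0, 3, 0, 0, 0, 1],
    [0, 0, 3, 0, 0, 0, 1],
    [0, 0, 2, 0, 0, 0, 1],
    [0, 0, 0, 0, 0, 0, 1]
  ]
}}

```text
time: 19.55
position: [0.5608, 0.1777, 0.2102]
tool_rot: [0.793, -0.609, -0.012, 0.013]
force: [-0.1, 0.3, -0.7]
grip_width: 0.274
```

```bash
python3 s.py; python3 w.py w6; python3 - <<'E'
from h import *
im=cv2.imread("pics/w6.png");cv2.imwrite("pics/w6c.png",cv2.resize(im[200:420,200:440],None,fx=2.5,fy=2.5))
E
```

```text
t 19.55 tcp [560.8 177.7 210.2] rel clamp x,y mm [13.1  0.2] F [-0.1  0.3 -0.7] Fclamp [-0.  -0.3] tilt deg [-1.99 -0.34] yaw -75.1
19.55 [0.5608428  0.17774792 0.21018698] [-0.07245995  0.32956712 -0.67030563] 0.27389426008644663 jaw deg -75.05160433609166 z [-0.03466249 -0.00585416 -0.99938193]
```

View pics/w6c.png

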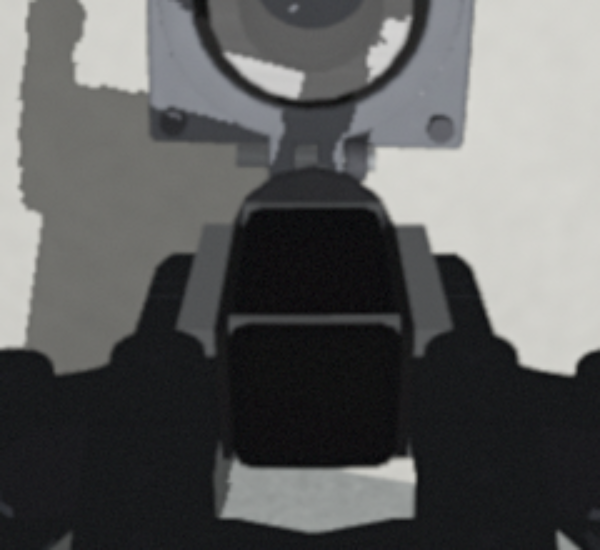

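Emit:
{"api": "play_rows", "payload": {
  "commands": [
    [-0.4, -3, 0, 0.1, -0.6, 0.4, 1],
    [-0.5, -4.8, 0, 0.1, -0.6, 0.4, 1],
    [-0.5, -4.8, 0, 0.1, -0.4, 0.3, 1],
    [-0.5, -4.8, 0, 0, -0.2, 0.2, 1],
    [-0.5, -4.8, 0, 0, 0, 0, 1],
    [-0.5, -4.8, 0, 0, 0, 0, 1],
    [-0.5, -4.8, 0, 0, 0, 0, 1],
    [-0.5, -4, 0, 0, 0, 0, 1],
    [-0.2, -2, 0, 0, 0, 0, 1],
    [0, 0, 0, 0, 0, 0, 1],
    [0, 0, 0, 0, 0, 0, 1]
  ]
}}

```text
time: 20.7
position: [0.4989, -0.2094, 0.1811]
tool_rot: [0.801, -0.599, -0.024, 0.01]
force: [-0.4, 1.0, -2.4]
grip_width: 0.273
```

```bash
python3 s.py
```

```text
t 20.7 tcp [ 498.9 -209.4  181.1] rel clamp x,y mm [164.3 362. ] F [-0.4  1.  -2.4] Fclamp [ 0.1 -1.1] tilt deg [-2.95  0.73] yaw -73.6
```

Emit:
{"api": "play_rows", "payload": {
  "commands": [
    [0.9, 0, 0, -0.3, -1.2, 0, 1],
    [0.8, 0, 0, -0.3, -1.2, 0, 1],
    [0.1, 0, 0, -0.1, -0.4, 0, 1],
    [0, 0, 0, 0, 0, 0, 1],
    [0, 0, 0, 0, 0, 0, 1]
  ]
}}

```text
time: 21.2
position: [0.5182, -0.2041, 0.1787]
tool_rot: [0.803, -0.596, -0.002, -0.001]
force: [0.3, -0.7, -1.2]
grip_width: 0.273
```

```bash
python3 s.py
```

```text
t 21.2 tcp [ 518.2 -204.1  178.7] rel clamp x,y mm [144.2 361.4] F [ 0.3 -0.7 -1.2] Fclamp [-0.1  0.7] tilt deg [-0.12  0.18] yaw -73.2
```

Emit:
{"api": "play_rows", "payload": {
  "commands": [
    [0, -0.35, -1.5, 0, 0, 0, 1],
    [0, 0, -2, 0, 0, 0, 1],
    [0, 0, -1.2, 0, 0, 0, 1],
    [0, 0, -0.2, 0, 0, 0, 1],
    [0, 0, -0.1, 0, 0, 0, 1]
  ]
}}

```text
time: 21.7
position: [0.5179, -0.2079, 0.1251]
tool_rot: [0.803, -0.596, -0.002, -0.0]
force: [0.4, 0.1, -0.2]
grip_width: 0.277
```

```bash
python3 s.py
```

```text
t 21.7 tcp [ 517.9 -207.9  125.1] rel clamp x,y mm [145.4 364.9] F [ 0.4  0.1 -0.2] Fclamp [-0.4  0. ] tilt deg [-0.12  0.15] yaw -73.2
```

Emit:
{"api": "play_rows", "payload": {
  "commands": [
    [0, 0, -0.8, 0, 0, 0, 1],
    [0, 0, -0.8, 0, 0, 0, 1],
    [0, 0, -0.8, 0, 0, 0, 1],
    [0, 0, -0.3, 0, 0, 0, 1]
  ]
}}

```text
time: 22.1
position: [0.5188, -0.2085, 0.0975]
tool_rot: [0.803, -0.596, -0.0, -0.001]
force: [0.1, 0.6, -2.0]
grip_width: 0.273
```

```bash
python3 s.py
```

```text
t 22.1 tcp [ 518.8 -208.5   97.5] rel clamp x,y mm [144.7 365.7] F [ 0.1  0.6 -2. ] Fclamp [-0.3 -0.6] tilt deg [0.   0.07] yaw -73.2
```

No sideways force, so the tool is entering the hole freely. Lowering until the collar rests.

Emit:
{"api": "play_rows", "payload": {
  "commands": [
    [0, 0, -0.6, 0, 0, 0, 1],
    [0, 0, -0.6, 0, 0, 0, 1],
    [0, 0, -0.3, 0, 0, 0, 1],
    [0, 0, -0.2, 0, 0, 0, 1]
  ]
}}

```text
time: 22.5
position: [0.5191, -0.2086, 0.0812]
tool_rot: [0.803, -0.596, -0.001, -0.0]
force: [-12.0, 7.5, 28.1]
grip_width: 0.272
```

```bash
python3 s.py
```

```text
t 22.5 tcp [ 519.1 -208.6   81.2] rel clamp x,y mm [144.5 365.9] F [-12.    7.5  28.1] Fclamp [  9.9 -10.1] tilt deg [-0.04  0.09] yaw -73.2
```

Emit:
{"api": "play_rows", "payload": {
  "commands": [
    [0, 0, 0.1, 0, 0, 0, 1],
    [0, 0, 0, 0, 0, 0, 0],
    [0, 0, 0, 0, 0, 0, -1],
    [0, 0, 0, 0, 0, 0, -1],
    [0, 0, 0, 0, 0, 0, -1],
    [0, 0, 0, 0, 0, 0, -1],
    [0, 0, 0, 0, 0, 0, -1],
    [0, 0, 0, 0, 0, 0, -1]
  ]
}}

```text
time: 23.3
position: [0.5203, -0.2095, 0.0832]
tool_rot: [0.803, -0.596, 0.001, -0.0]
force: [-0.5, -0.3, 0.1]
grip_width: 1.0
```

Emit:
{"api": "play_rows", "payload": {
  "commands": [
    [0, 0, 1, 0, 0, 0, -1],
    [0, 0, 2, 0, 0, 0, -1],
    [0, 0, 4, 0, 0, 0, -1],
    [0, 0, 4, 0, 0, 0, -1],
    [0, 0, 3, 0, 0, 0, -1],
    [0, 0, 0, 0, 0, 0, -1],
    [0, 0, 0, 0, 0, 0, -1]
  ]
}}

```text
time: 24.0
position: [0.5187, -0.2084, 0.2318]
tool_rot: [0.803, -0.596, 0.001, -0.0]
force: [-0.9, -0.6, -0.6]
grip_width: 0.998
```

```bash
python3 s.py; python3 w.py w7; python3 - <<'E'
from h import *
a=cv2.imread("pics/w7.png")[130:330,230:430];b=ctrl.read_camera("side")[150:290,340:480]
cv2.imwrite("pics/fin.png",np.hstack([cv2.resize(a,(400,400)),cv2.resize(b,(400,400))]))
E
```

```text
t 24.0 tcp [ 518.7 -208.4  231.8] rel clamp x,y mm [144.8 365.6] F [-0.9 -0.6 -0.6] Fclamp [1.  0.4] tilt deg [ 0.13 -0.04] yaw -73.2
24.0 [ 0.51866681 -0.20835495  0.23175419] [-0.85062499 -0.57481868 -0.55223105] 0.9981692218138224 jaw deg -73.16908717120748 z [ 2.25369200e-03 -6.53783077e-04 -9.99997247e-01]
```

View pics/fin.png

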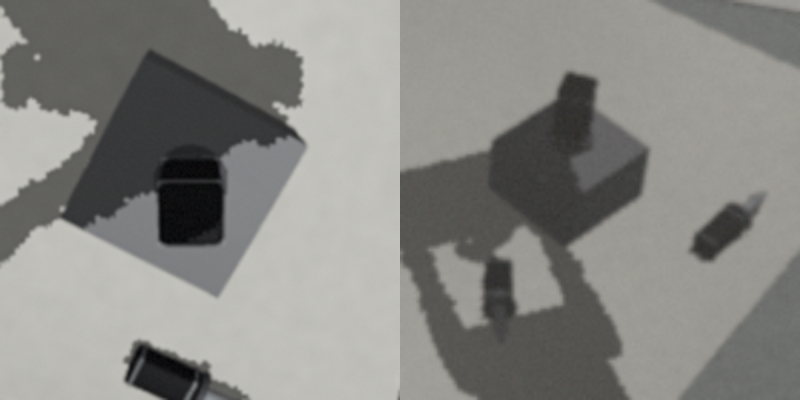

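The tool stands upright in its hole with the collar down, and the gripper is clear. Handing in.

```bash
python3 -c "
from bench import ctrl
print(ctrl.job_done())"
```

```text
the job is handed in; nothing more can be done
None
```

I took the large deburring tool from its stand and ran the cone once round the bore edge, anticlockwise from the screw side to a little past the start. I then put it back and released it. The job was handed in with the robot's clock at about 24 s; no verdict is reported.

- **Contact:** every force reading on the way round showed contact. Most totals were about 4–7 N; the lowest was about 3.4 N and the highest about 9.2 N, at the very end. I only read the force every 0.3–0.5 s, so I can't rule out higher peaks or brief gaps in between.
- **Blade depth:** I did not measure it directly. From the contact radius I estimate about 7 mm (roughly half the cone), though the grip height suggested nearer 10 mm; both are within the limits.
- **Sector positions:** the blade tip sat about 4–5 mm off the gripper's centre in the hand, so the sector positions come from fitted contact points, good to about 2 mm.
- **Return to the stand:** the collar seated at the same gripper height as when I picked the tool up (81 mm), pressing the stand with about 28 N for a moment. The last pictures show the tool upright and collar down, with the gripper open and well clear.
- **Other items:** my path stayed clear of the spare sleeve, beaker and jar, but I did not check them again in a final picture.

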